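# Clamp a bar in the bench jig

### The arm

A 6-joint arm with a two-finger parallel gripper is mounted at the origin on the work surface. World frame = base frame: x ahead of the robot, y to its left, z up, the work surface at z = 0. Lengths are in m, angles in degrees, forces in N, time in s.
With the tool pointing down it reaches from about 0.375 to 0.9 m from the base axis. Payload 3.1 kg.
Tool frame: the origin (TCP) lies at the very end of the fingers, on their centre line; the grasp point (between the pads) lies 19 mm behind it (robot.grip_depth is the z of the grasp point in the tool frame, in m); z points along the fingers, y is the line along which they close (so a half turn about z gives the same grasp; the last joint's range is limited). The gripper opens to 87 mm and grips with 3 to 60 N. Pads are 19 mm wide; open, the fingers measure 117 mm over their backs; the gripper's body (75 mm by 190 mm) begins 51 mm behind the grasp point.
Start: joints at [-10.227, 30.224, 82.088, -0, 67.689, -10.227], TCP at [0.625, 0, 0.223] pointing down, gripper open.
Joint ranges: [-176.69, 176.69], [-43.24, 126.21], [12.49, 139.97], [-82, 262], [0, 151.66], [-163.58, 163.58]. Speed limits (degrees/s): [159.86, 159.86, 180, 180, 180, 180].

### API

Orientations are given as [roll, pitch, yaw] about the fixed x, y, z axes, in that order (R = Rz(yaw) Ry(pitch) Rx(roll)).
In Python, from plant import read_state, viewer, order, nets, robot gives the robot as it stands.
- The arm moves only by the tool play_rows, never from a script. Its argument "plan" is a list of rows, each a list of 6 numbers: the shift along the tool's x, y, z in m, then the turn, a rotation vector about the tool's x, y, z in degrees. In form: [[tx, ty, tz, ax, ay, az], ...]. A call has 1 to 5 rows; each row is the pose to reach, as a shift and turn from the pose commanded when the call began, along the tool's axes at that moment; what a row does not reach only later rows make up. A row lasts 1/12 s, in which the tool goes at most 41.7 mm and 7.16 degrees, less where a joint would pass 70% of its speed; a pose out of reach is approached as far as the arm can. A call with a gripper value outside its range is refused whole. "jaw" is the closure, from 0 (fully open) to 1 (shut), set as the call begins (left out, the last holds). The fingers move at their own pace and stop on an object; the grip force is fixed at half the most. Time passes only in rows, so rows that repeat a pose let the fingers close. It gives the time, the measured TCP pose, the force, the opening and the grip force at its end, in the units of the state.
- read_state(): the state, without advancing time (a new reading comes with each control period).
- viewer.get_image(name): name is "scene" or "side" or "wrist"; returns (picture, depth): 420x560x3 uint8, blue, green, red; 420x560 float32, m along the optical axis (not along the pixel's ray), 0 where there is no reading.
- viewer.camera_info(name): a dict with "K" (3x3 intrinsics, pixels), "distortion" ([k1, k2, p1, p2, k3] as OpenCV has them; the pictures are not rectified), "xyz" and "attitude" of the camera in the world. Camera axes: x right, y down, z forward; pixel columns grow to the right and rows downward; lengths in m; the calibration is good to about 2 mm. A picture is of the moment at which its call begins: read the wrist's pose just before it. camera_info takes no time and is no camera call; for the wrist camera it gives the pose at the moment of the call.
- order.job_done(): hands the job in; it is judged then, once.
Trained networks look in the newest picture that a camera, given by its name, has taken for a name from the list of things; names that differ only in an ending like _2 or _b are one class to them, and where a whole thing is asked for, a point or a joint stands for the part that bears it (a point fixed in the world has none). Each returns a list of dicts, best first, with "p" (0 to 1); they miss things now and then, are a little off and sometimes report something else, mostly with a low value. They report only what shows in the picture. A call takes as long as a camera call. They do not tell look-alikes from the thing itself.
- nets.masks_of(target, camera): "region" (420x560 bool, what is visible of it) and "extent" ([left, top, right, bottom] in pixels, round what is visible of it).
The state is a dict: "time": time; "joints": joint angles; "joint_vel": joint speeds; "tau": joint torques, N m; "tool_pos": TCP position; "tcp_rot": TCP orientation; "wrist_force": force on the tool from outside, world axes, zero at the start; "torque": the same for the moment, N m; "gripper_width": finger opening in m; "finger_force": force on a finger pad.
Only numpy, scipy, OpenCV 4.12 (cv2) and the standard library are available. Lean on these libraries where they do the work, as an engineer would, in place of code of your own. Each camera call takes 0.05 s, during which the arm holds its last target. There are 200 camera calls.

### The job

Nip the loose aluminium bar in the bench jig for marking: undo the carriage's T-bar clamp knob until the carriage is free, push the carriage along its rail so that it slides the bar against the spring plunger of the end block and squeezes it gently, without play, then turn the knob clockwise to lock the carriage firmly there and let go. Do not drag the carriage while it is clamped, do not squeeze the bar hard, and leave everything else on the bench alone.

Things in the scene. Friction and masses are not known exactly. Their poses are not given: they have to be found in the camera images.
- jig: Steel clamping jig fixed to the bench: base plate 130 (x) x 460 (y) x 12 mm; origin at the centre of its underside, z up, long axis y. An aluminium rail (x +10 to +50 mm, top at z=37) runs along all of y; in front of it a channel for the bar (x -26 to +10, floor at z=12) with a front lip 8 mm high. End block at the -y end; the carriage slides along y.
- end_block: Grey block 44 x 40 x 35 mm at the jig's -y end, axes as the jig's; origin at the centre of its underside. From its +y face (y=+20 mm), 15 mm above the channel floor, stands a screw 16 mm thick with a spring plunger 11 mm thick (8 mm travel, 1.5 N/mm). The plunger's tip stands 22 to 42 mm out of the face: the screw's setting differs each time and is not reported.
- carriage: Grey carriage on the rail, axes as the jig's; slides along y only, drag about 4 N when free. Origin 38 mm above the bench. Saddle x +3 to +57, y -40 to +40, z 0 to 20 mm; a stop arm reaches forward over the channel (x from -32, y -40 to -16, z -16 to +20 mm). The clamp knob's axis stands at x=+30, y=0.
- stop_face (a point): Centre of the stop arm's flat face towards -y of the jig, the face that meets the bar; axes as the carriage's.
- push_face (a point): Point at mid height on the saddle's flat +y end face (54 mm wide, 20 mm high), 10 mm in front of the knob's axis, 48 mm above the bench: a place to push the carriage towards the end block. Axes as the carriage's.
- knob_grip (a point): Middle of the clamp knob's T-bar, on the knob's vertical axis, 83 mm above the bench. The bar is black, 80 mm long (along this point's x), 12 mm wide (y), 18 mm high (z), free all round, its lower side 16 mm above the saddle. z up; the point turns with the knob.
- knob (a joint): Turn of the clamp knob, rad, growing clockwise seen from above (tightening), 0 to 2.3. 0 = fully loose; the brake bites from 0.4, the carriage is free below; well locked above 1.1. Turning takes 0.15 N m loose, 0.3 N m tight; turned past 1.6 it springs back to about 1.6. At 0 the bar's +x end points 0.85 rad counter-clockwise of the jig's +x axis.
- shoe: Hidden brake shoe inside the carriage that the knob presses down on the rail; it is never handled.
- bar: The workpiece: aluminium bar 30 x 100 (y) x 30 mm with two drilled holes in the top, 0.25 kg or so, lying loose in the jig's channel between the end block and the carriage's stop arm; origin at the centre of its underside.
- wrench: steel open-end wrench lying on the bench behind the jig; a bystander
- screwdriver: screwdriver lying on the bench in front of the jig; a bystander
- offcut: short aluminium offcut 30 x 60 x 30 mm on the bench in front of the jig (not the workpiece); a bystander
- tin: plain steel tin, 66 mm across, 100 mm high; a bystander
- meter: black hand-held multimeter 80 x 160 x 37 mm lying flat; a bystander
- oil_can: red oil can, 100 mm across, body 150 mm high, brass spout to 200 mm; a bystander
There are look-alikes about, which are no part of the job. Leave any pink or purple look-alike of the bar alone.

How it is judged (in metres and radians):
On the way, in this order (a step that is already met when the one before it is completed fails the run):
1. the clamp knob is undone and the carriage free (brake off) (contact force between shoe and jig below 1 N and value of joint knob below 0.42 rad), for 0.2 s.
2. with the brake still off, the carriage presses the bar on the end block's plunger (1.5 N or more) (contact force between bar and end_block above 1.5 N and contact force between bar and carriage above 1.5 N and contact force between shoe and jig below 1 N), for 0.2 s.
At the end, for the whole second after the job is handed in: The brake presses on the rail with over 25 N (knob above about 1.05 rad), the bar lies flat and at rest in the channel, still squeezed between the end block's plunger and the carriage's stop arm with at least 0.7 N at either end (contact force between shoe and jig above 25 N and contact force between bar and end_block above 0.7 N and contact force between bar and carriage above 0.7 N and angle between bar's own z axis and vertical below 0.05 rad and linear speed of each of carriage, bar below 0.005 m/s); the robot touches nothing.
It fails at once if the carriage is dragged along (over 30 mm/s) while clamped (brake force over 15 N) (contact force between shoe and jig above 15 N and linear speed of carriage above 0.03 m/s).
It fails at once if the bar is squeezed with over 35 N (contact force between bar and carriage above 35 N or contact force between bar and end_block above 35 N).
It fails at once if a bystander is moved by over 20 mm (distance of any of wrench, screwdriver, offcut, tin, meter, oil_can from where it was at the start of the episode above 0.02 m).
It also fails if it takes over 64 s, if anything falls off the work surface, if the arm or the gripper's body presses on something with over 40 N, if the wrist force passes 120 N, or if a joint passes its speed limit or range.

## Working session

There is one attempt and no reset: what is moved stays moved. The work goes in short steps, Python scripts to look and compute and a tool call to move; the robot and the scene stay as the last step left them, time stands still between calls to the robot, and variables do not carry over. Pictures are saved under pics/ and viewed, at most 10 in all, crops included, and the job is handed in when it is done.

Besides the shell and the picture viewer there is one more tool, called after ">>>" as a command line: name --pt "numbers of a row" for each row, then --argument value for the rest. play_rows: Moves the arm, as the interface text tells. Its arguments: {"type":"object","properties":{"plan":{"type":"array"},"jaw":{"type":"number"}},"required":["plan"]}

```bash
mkdir -p pics; ls; cat > h.py <<'E'
import numpy as np, cv2
from scipy.spatial.transform import Rotation as R
from plant import read_state, viewer, order, nets, robot
def cam(n):
    i=viewer.camera_info(n); return np.array(i["K"]),np.array(i["distortion"]),np.array(i["xyz"]),i["attitude"]
def Rc(a):
    a=np.array(a,float)
    return a if a.shape==(3,3) else R.from_euler('xyz',a,degrees=True).as_matrix()
def pts(n,d,uv,z=None):
    K,D,t,a=cam(n); uv=np.array(uv,float).reshape(-1,2)
    q=cv2.undistortPoints(uv.reshape(-1,1,2),K,D).reshape(-1,2)
    r=np.c_[q,np.ones(len(q))]
    if z is None:
        dd=np.array([d[int(round(v)),int(round(u))] for u,v in uv]); return r*dd[:,None]@Rc(a).T+t
    w=r@Rc(a).T; return t+w*((z-t[2])/w[:,2])[:,None]
def cloud(n,d,m):
    v,u=np.nonzero(m&(d>0)); return pts(n,d,np.c_[u,v])
def proj(n,P):
    K,D,t,a=cam(n); c=(np.array(P,float).reshape(-1,3)-t)@Rc(a)
    return cv2.projectPoints(c,np.zeros(3),np.zeros(3),K,D)[0].reshape(-1,2)
E
python3 - <<'E'
from h import *
s=read_state(); print({k:np.round(v,3) for k,v in s.items()}); print(robot.grip_depth if hasattr(robot,'grip_depth') else robot)
for n in("scene","side"):
    p,d=viewer.get_image(n); cv2.imwrite(f"pics/{n}0.png",p); np.save(n+"d.npy",d)
    i=viewer.camera_info(n);print(n,i["xyz"],i["attitude"])
    for t in("jig","carriage","knob","bar","end_block"):
        for o in nets.masks_of(t,n)[:3]: print(n,t,round(o["p"],2),o["extent"])
E
```

```text
pics
{'time': np.float64(0.0), 'joints': array([-1.0226e+01,  3.0280e+01,  8.2156e+01,  1.0000e-03,  6.7689e+01,
       -1.0228e+01]), 'joint_vel': array([-0.072, -0.068,  0.043,  0.023, -0.065, -0.   ]), 'tau': array([-1.0000e-03, -4.4005e+01, -1.7659e+01,  6.3000e-02,  5.8000e-02,
       -0.0000e+00]), 'tool_pos': array([0.624, 0.   , 0.222]), 'tcp_rot': array([-1.79877e+02, -2.30000e-02,  9.00020e+01]), 'wrist_force': array([ 0.166,  1.04 , -0.218]), 'torque': array([ 0.053, -0.016, -0.019]), 'finger_force': np.float64(0.0), 'gripper_width': np.float64(0.087)}
-0.0187
scene [1.24151426 0.02049893 0.64198875] [-129.68906845   -1.20052946   97.3410696 ]
scene jig 0.9 [214.1, 202.7, 426.9, 271.9]
scene carriage 0.93 [346.4, 212.7, 388.1, 261.3]
scene knob 0.79 [358.4, 211.0, 382.6, 236.3]
scene bar 0.87 [273.4, 211.9, 322.4, 229.3]
scene bar 0.86 [223.4, 165.2, 265.7, 189.2]
scene bar 0.43 [309.7, 172.2, 324.7, 194.2]
scene end_block 0.77 [217.1, 200.4, 249.8, 220.4]
side [ 0.06756469 -0.6998661   0.72837859] [-1.29416389e+02 -2.67193851e-02 -3.86383283e+01]
side jig 0.9 [197.8, 161.6, 320.2, 271.2]
side carriage 0.89 [227.5, 160.1, 258.9, 200.0]
side carriage 0.5 [320.4, 162.2, 346.3, 200.5]
side knob 0.52 [224.7, 163.4, 255.7, 175.1]
side knob 0.18 [199.1, 160.2, 322.8, 269.8]
side bar 0.81 [177.4, 225.1, 210.9, 263.7]
side bar 0.77 [243.3, 199.6, 276.4, 230.3]
side bar 0.71 [215.9, 267.4, 260.5, 300.1]
side end_block 0.61 [283.0, 237.7, 305.8, 262.6]
```

```bash
python3 - <<'E'
import cv2,numpy as np
a=cv2.imread("pics/scene0.png");b=cv2.imread("pics/side0.png")
b=cv2.resize(b[130:330,150:400],None,fx=3.2,fy=3)
a=cv2.resize(a[150:290,190:450],None,fx=3,fy=3)
cv2.imwrite("pics/a1.png",a);cv2.imwrite("pics/b1.png",b)
E
```

```text
(no output)
```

View pics/scene0.png

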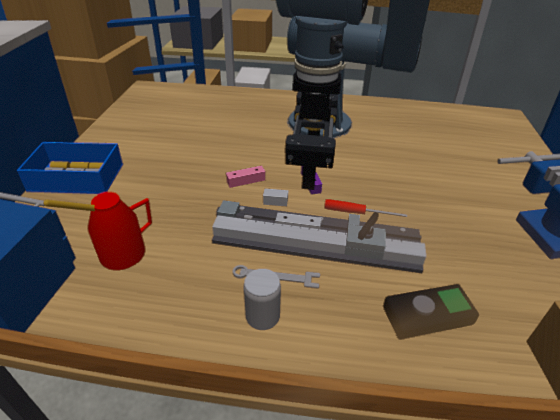

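View pics/a1.png

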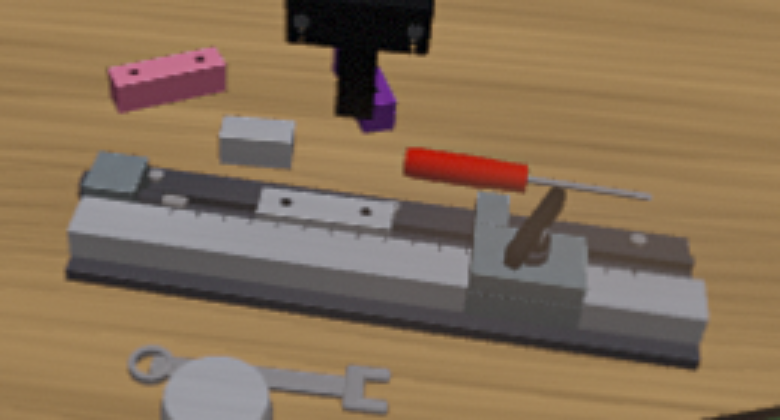

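View pics/b1.png

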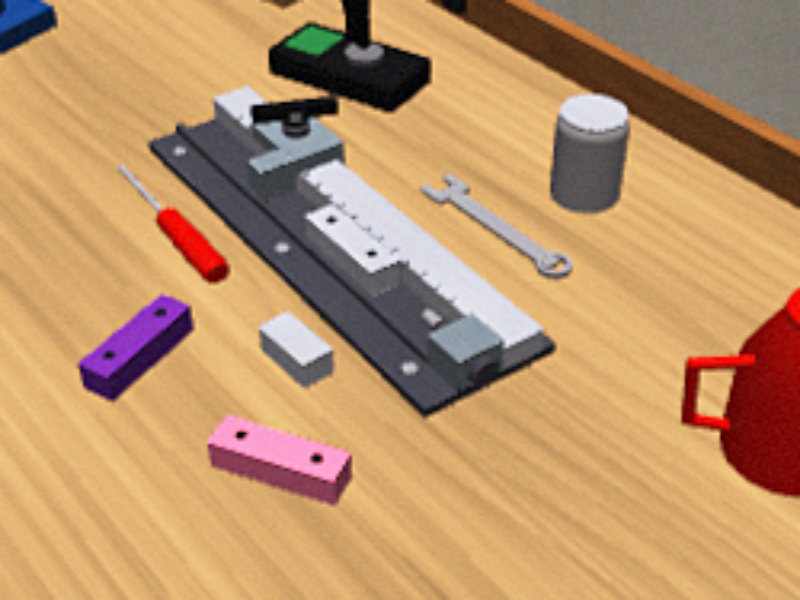

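The knob is at scene px (370,228) and the real bar is in the channel at (299,220). The possible mix-ups are the pink bar (245,177), the purple bar (315,185) and the offcut (275,197), all outside the jig. The crop confirms the choice. Next I measure the jig pose from depth.

```bash
python3 - <<'E'
from h import *
for n in("scene","side"):
    p,d=viewer.get_image(n)
    C=cloud(n,d,nets.masks_of("jig",n)[0]["region"])
    print(n,np.histogram(C[:,2],bins=np.arange(-.01,.11,.005)))
    def rect(Q,nm):
        r=cv2.minAreaRect((Q[:,:2]*1000).astype(np.float32)); print(nm,len(Q),np.round(r[0],1),np.round(r[1],1),round(r[2],2),"z",np.round(np.median(Q[:,2]),4))
    T=C[(abs(C[:,2]-.037)<.004)]; rect(T,"rail")
    kb=nets.masks_of("carriage",n)[0]["region"]; kn=nets.masks_of("knob",n)[0]["region"]
    S=cloud(n,d,kb|kn); rect(S[abs(S[:,2]-.058)<.004],"saddle"); rect(S[abs(S[:,2]-.092)<.005],"knob")
    rect(cloud(n,d,nets.masks_of("bar",n)[0]["region"]),"bar")
E
```

```text
scene (array([   0,   39,  303,  465, 2149,  629,  473,  373,  577, 2228,  119,
        281,   80,  637,   19,   13,   19,   21,   36,   42,  130,    0,
          0]), array([-0.01 , -0.005,  0.   ,  0.005,  0.01 ,  0.015,  0.02 ,  0.025,
        0.03 ,  0.035,  0.04 ,  0.045,  0.05 ,  0.055,  0.06 ,  0.065,
        0.07 ,  0.075,  0.08 ,  0.085,  0.09 ,  0.095,  0.1  ,  0.105]))
rail 2549 [577.3  23.3] [469.4  79.8] 85.77 z 0.0365
saddle 655 [578.4 129.1] [80. 92.] 87.18 z 0.0576
knob 159 [597.3 128.1] [11.9 78.4] 64.39 z 0.0914
bar 593 [ 368.3 -177.2] [ 36.8 100.5] 28.93 z 0.0251
side (array([   0,   17,   91,  334, 1635,  371,  208,  148,  247, 1090,  109,
        244,   64,  237,   27,   11,   17,   40,   37,   42,   63,    0,
          0]), array([-0.01 , -0.005,  0.   ,  0.005,  0.01 ,  0.015,  0.02 ,  0.025,
        0.03 ,  0.035,  0.04 ,  0.045,  0.05 ,  0.055,  0.06 ,  0.065,
        0.07 ,  0.075,  0.08 ,  0.085,  0.09 ,  0.095,  0.1  ,  0.105]))
rail 1271 [572.   20.9] [466.9  89.3] 86.5 z 0.0367
saddle 270 [583.9 110.6] [86.9 81.9] 56.85 z 0.0575
knob 88 [597.4 127.1] [17.5 76.5] 61.3 z 0.0907
bar 633 [345.5   4.8] [100.2  56.9] 22.48 z 0.0278
```

```bash
python3 - <<'E'
from h import *
def ax(Q):
    c=Q[:,:2].mean(0); w,v=np.linalg.eigh(np.cov((Q[:,:2]-c).T)); e=v[:,1]*np.sign(v[1,1]); return np.degrees(np.arctan2(e[1],e[0]))
for n in("scene","side"):
    p,d=viewer.get_image(n)
    C=cloud(n,d,nets.masks_of("jig",n)[0]["region"])
    T=C[(abs(C[:,2]-.0368)<.0025)]
    # rail: iteratively keep near line
    for _ in range(8):
        a=ax(T); u=np.array([np.cos(np.radians(a)),np.sin(np.radians(a))]); m=np.array([u[1],-u[0]])
        l=T[:,:2]@m; mid=(np.percentile(l,8)+np.percentile(l,99))/2
        T=T[abs(l-np.median(l))<.024]
    s=T[:,:2]@u; print(n,"jig y axis deg",a,"s range",np.percentile(s,[.5,99.5]),"l range",np.percentile(T[:,:2]@m,[2,98]))
    kn=nets.masks_of("knob",n)[0]["region"]|nets.masks_of("carriage",n)[0]["region"]
    S=cloud(n,d,kn); K=S[S[:,2]>.085]; print("knob",K.mean(0),ax(K), "ext",(K[:,:2].max(0)+K[:,:2].min(0))/2)
    A=S[abs(S[:,2]-.0578)<.003]; print("carr s",np.percentile(A[:,:2]@u,[1,99]),"l",np.percentile(A[:,:2]@m,[1,99]), 'knob s,l',K[:,:2].mean(0)@u,K[:,:2].mean(0)@m)
    for o in nets.masks_of("bar",n):
        B=cloud(n,d,o["region"]); c=B.mean(0)
        if abs(c[0]-.55)<.05 and c[2]>.02:
            B=B[B[:,2]>.038]; print("bar",c,"s",np.percentile(B[:,:2]@u,[1,99]),"l",np.percentile(B[:,:2]@m,[1,99]))
    for o in nets.masks_of("end_block",n)[:1]:
        B=cloud(n,d,o["region"]); B=B[B[:,2]>.043]; print("eb s",np.percentile(B[:,:2]@u,[1,99]), np.percentile(B[:,:2]@m,[1,99]))
E
```

```text
scene jig y axis deg 86.80441805137826 s range [-0.16933811  0.28775537] l range [0.56822015 0.60909085]
knob [0.59988795 0.12766703 0.09080563] 154.110147473586 ext [0.59662078 0.12840326]
carr s [0.12179379 0.20093022] l [0.53137128 0.61517939] knob s,l 0.16090898261897355 0.5918384220318033
bar [ 0.55275373 -0.01899651  0.04066996] s [-0.03782532  0.06010854] l [0.53436286 0.56639231]
eb s [-0.17160811 -0.13139561] [0.52474401 0.56920316]
side jig y axis deg 87.4113717752809 s range [-0.17729779  0.27941511] l range [0.56917886 0.60857051]
knob [0.59510947 0.12565725 0.08971221] 154.75761677247823 ext [0.59640019 0.12660419]
carr s [0.11275439 0.18117086] l [0.52875748 0.61340242] knob s,l 0.1524069771393326 0.5888269179918442
bar [ 0.54528145 -0.02883547  0.0351491 ] s [-0.04557387  0.05314234] l [0.53465347 0.56486267]
eb s [-0.17772633 -0.13851256] [0.5228426  0.56556532]
```

>>> play_rows --pt "0.026 -0.005 0.014 0 0 -7" --pt "0.052 -0.011 0.028 0 0 -14" --pt "0.078 -0.016 0.042 0 0 -21" --pt "0.104 -0.022 0.056 0 0 -28" --pt "0.1275 -0.0275 0.07 0 0 -35" --jaw 0.4

```text
time: 2.12
tool_pos: [0.5971, 0.1289, 0.1521]
tcp_rot: [180.0, -0.0, 125.3]
wrist_force: [-0.1, -0.6, 0.6]
gripper_width: 0.0612
finger_force: 0.0
```

>>> play_rows --pt "0 0 0 0 0 -7" --pt "0 0 0 0 0 -14" --pt "0 0 0 0 0 -21" --pt "0 0 0 0 0 -28" --pt "0 0 0 0 0 -29.4"

```text
time: 2.53
tool_pos: [0.5975, 0.1277, 0.1525]
tcp_rot: [-180.0, 0.0, 154.6]
wrist_force: [0.1, 0.6, 0.3]
gripper_width: 0.0525
finger_force: 0.0
```

>>> play_rows --pt "0 0 0 0 0 0" --pt "0 0 0 0 0 0"

```text
time: 2.7
tool_pos: [0.5976, 0.1275, 0.1526]
tcp_rot: [180.0, 0.0, 154.3]
wrist_force: [0.1, -0.0, -0.1]
gripper_width: 0.0525
finger_force: 0.0
```

```bash
python3 - <<'E'
from h import *
s=read_state(); print(s["tool_pos"],s["tcp_rot"],s["joints"],s["gripper_width"],s["time"])
p,d=viewer.get_image("wrist"); print(viewer.camera_info("wrist")["xyz"])
for nm in("knob","carriage"):
  for o in nets.masks_of(nm,"wrist")[:2]:
    C=cloud("wrist",d,o["region"]); print(nm,o["p"],o["extent"],len(C))
    K=C[C[:,2]>.082]; 
    if len(K): 
        r=cv2.minAreaRect((K[:,:2]*1000).astype(np.float32)); print(r, K.mean(0))
q=proj("wrist",[[.5965,.127,.092]])[0]; cv2.circle(p,tuple(int(x) for x in q),4,(0,0,255),1)
cv2.imwrite("pics/w1.png",p)
E
```

```text
[0.59758911 0.12748492 0.15262168] [1.79993448e+02 1.03421873e-02 1.54252968e+02] [ 1.57557336e+00  3.39633260e+01  8.79248521e+01  1.26530900e-03
  5.80996260e+01 -6.26780640e+01] 0.052537390358048004 2.7
[0.53169456 0.15852215 0.31376889]
knob 0.71 [259.0, 162.2, 291.8, 283.1] 2537
((595.5535278320312, 126.05546569824219), (13.23486328125, 79.99645233154297), 65.01655578613281) [0.59314687 0.12717393 0.09047268]
carriage 0.91 [191.7, 141.7, 338.5, 281.9] 10469
((595.5422973632812, 126.05087280273438), (13.234871864318848, 79.99650573730469), 65.03743743896484) [0.59302625 0.12719659 0.09047484]
```

View pics/w1.png

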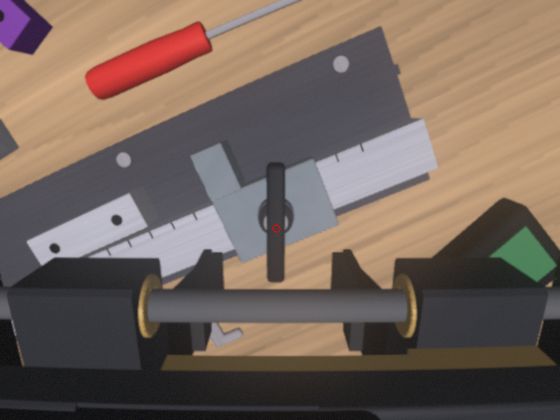

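The knob's T-bar runs vertically through px (276,222), centred at (0.5956, 0.126), and the fingers are parallel to it. I lower and grip.

>>> play_rows --pt "0.001 -0.002 0.03 0 0 0" --pt "0.001 -0.002 0.06 0 0 0" --pt "0.001 -0.002 0.08 0 0 0" --pt "0.001 -0.002 0.087 0 0 0" --pt "0.001 -0.002 0.087 0 0 0"

```text
time: 3.27
tool_pos: [0.5942, 0.126, 0.0636]
tcp_rot: [-179.9, -0.2, 154.4]
wrist_force: [0.7, 0.8, -0.1]
gripper_width: 0.0523
finger_force: 0.0
```

>>> play_rows --pt "0 0 0 0 0 0" --pt "0 0 0 0 0 0" --pt "0 0 0 0 0 0" --pt "0 0 0 0 0 0" --pt "0 0 0 0 0 0" --jaw 1

```text
time: 3.68
tool_pos: [0.5964, 0.1262, 0.0666]
tcp_rot: [179.9, 0.1, 154.4]
wrist_force: [-0.4, 0.7, 0.9]
gripper_width: 0.0265
finger_force: 0.0
```

>>> play_rows --pt "0 0 0 0 0 0" --pt "0 0 0 0 0 0" --pt "0 0 0 0 0 0"

```text
time: 3.93
tool_pos: [0.5967, 0.1267, 0.0665]
tcp_rot: [179.9, 0.1, 154.4]
wrist_force: [0.6, 2.9, 5.0]
gripper_width: 0.015
finger_force: 31.0
```

>>> play_rows --pt "0 0 0 0 0 -3" --pt "0 0 0 0 0 -8" --pt "0 0 0 0 0 -13" --pt "0 0 0 0 0 -18" --pt "0 0 0 0 0 -24"

```text
time: 4.35
tool_pos: [0.5969, 0.1275, 0.0665]
tcp_rot: [179.9, 0.2, 178.6]
wrist_force: [0.0, 4.8, 4.6]
gripper_width: 0.0149
finger_force: 31.9
```

>>> play_rows --pt "0 0 0 0 0 -6" --pt "0 0 0 0 0 -12" --pt "0 0 0 0 0 -18" --pt "0 0 0 0 0 -22" --pt "0 0 0 0 0 -22"

```text
time: 4.77
tool_pos: [0.5968, 0.1281, 0.0665]
tcp_rot: [179.9, 0.2, -159.5]
wrist_force: [0.5, 6.6, 5.0]
gripper_width: 0.0152
finger_force: 32.1
```

>>> play_rows --pt "0 0 0 0 0 -4" --pt "0 0 0 0 0 -8" --pt "0 0 0 0 0 -12" --pt "0 0 0 0 0 -15" --pt "0 0 0 0 0 -15"

```text
time: 5.18
tool_pos: [0.5964, 0.1274, 0.0664]
tcp_rot: [180.0, 0.2, -144.6]
wrist_force: [0.4, 3.2, 5.2]
gripper_width: 0.0149
finger_force: 32.1
```

>>> play_rows --pt "0 0 0 0 0 0" --pt "0 0 0 0 0 0" --pt "0 0 0 0 0 0" --pt "0 0 0 0 0 0"

```text
time: 5.52
tool_pos: [0.5965, 0.1273, 0.0664]
tcp_rot: [180.0, 0.2, -144.7]
wrist_force: [-0.2, 3.5, 4.2]
gripper_width: 0.0148
finger_force: 32.1
```

```bash
python3 - <<'E'
from h import *
s=read_state(); print(s["tool_pos"],s["tcp_rot"],s["wrist_force"],s["torque"],s["time"],s["joints"])
for n in("scene","side"):
    p,d=viewer.get_image(n)
    for o in nets.masks_of("bar",n):
        B=cloud(n,d,o["region"]); c=B.mean(0)
        if abs(c[0]-.55)<.05 and c[2]>.02: print(n,o["extent"],c)
    B=cloud(n,d,nets.masks_of("end_block",n)[0]["region"]);print(np.sort(B[:,1])[[5,-5]])
    if n=="scene": cv2.imwrite("pics/s2.png",cv2.resize(p[180:290,200:440],None,fx=3,fy=3))
E
```

```text
[0.59646613 0.12734499 0.06643051] [ 1.79980373e+02  1.56703616e-01 -1.44651577e+02] [-0.17464064  3.54332999  4.18952112] [ 0.86687809 -0.03430209 -0.06796242] 5.5167 [   1.51295707   40.84777188   91.20829176    0.13973544   47.82478538
 -123.92920334]
scene [274.3, 213.5, 321.3, 230.6] [ 0.55280777 -0.01888411  0.04069327]
[-0.20675585 -0.13119877]
side [245.7, 199.6, 277.0, 229.5] [ 0.54494643 -0.02901511  0.03565182]
[-0.21056137 -0.13124434]
```

View pics/s2.png

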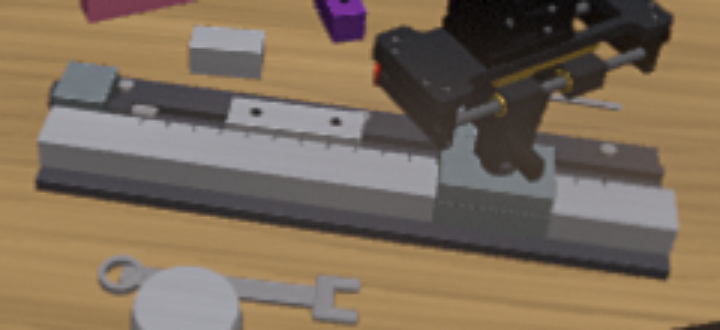

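The brake is off and the remaining 3.5 N is the free drag. I slide the carriage along the jig's -y.

>>> play_rows --pt "0.0037 -0.0047 0 0 0 0" --pt "0.0099 -0.0125 0 0 0 0" --pt "0.0174 -0.022 0 0 0 0" --pt "0.0248 -0.0314 0 0 0 0" --pt "0.0285 -0.0361 0 0 0 0"

```text
time: 6.23
tool_pos: [0.5939, 0.0802, 0.0664]
tcp_rot: [180.0, 0.1, -144.7]
wrist_force: [0.3, 3.8, 6.1]
gripper_width: 0.0148
finger_force: 32.1
```

>>> play_rows --pt "0.0019 -0.0024 0 0 0 0" --pt "0.0037 -0.0047 0 0 0 0" --pt "0.0056 -0.0071 0 0 0 0" --pt "0.0074 -0.0094 0 0 0 0" --pt "0.0093 -0.0118 0 0 0 0"

```text
time: 6.65
tool_pos: [0.5932, 0.0666, 0.0664]
tcp_rot: [179.9, 0.2, -144.7]
wrist_force: [0.3, 5.9, 5.0]
gripper_width: 0.0152
finger_force: 32.2
```

```bash
python3 - <<'E'
from h import *
s=read_state(); print(s["tool_pos"],s["tcp_rot"],s["wrist_force"],s["torque"],s["gripper_width"])
E
```

```text
[0.59316897 0.06657926 0.06640264] [ 1.79935210e+02  1.56331618e-01 -1.44686802e+02] [0.30202941 5.92314633 5.02764946] [ 1.18210725 -0.05371027 -0.11005244] 0.015151300578826927
```

>>> play_rows --pt "0.0019 -0.0024 0 0 0 0" --pt "0.0043 -0.0055 0 0 0 0" --pt "0.0068 -0.0086 0 0 0 0" --pt "0.0093 -0.0118 0 0 0 0" --pt "0.0118 -0.0149 0 0 0 0"

```text
time: 7.07
tool_pos: [0.5922, 0.0479, 0.0664]
tcp_rot: [179.9, 0.2, -144.7]
wrist_force: [-0.2, 5.8, 5.6]
gripper_width: 0.015
finger_force: 32.3
```

>>> play_rows --pt "0.0025 -0.0031 0 0 0 0" --pt "0.005 -0.0063 0 0 0 0" --pt "0.0074 -0.0094 0 0 0 0" --pt "0.0099 -0.0125 0 0 0 0" --pt "0.0124 -0.0157 0 0 0 0"

```text
time: 7.48
tool_pos: [0.5911, 0.0279, 0.0664]
tcp_rot: [179.9, 0.2, -144.7]
wrist_force: [0.6, 6.5, 5.3]
gripper_width: 0.015
finger_force: 32.4
```

```bash
python3 - <<'E'
from h import *
s=read_state(); print(s["tool_pos"],s["wrist_force"],s["torque"])
p,d=viewer.get_image("scene"); cv2.imwrite("pics/s3.png",cv2.resize(p[180:290,200:440],None,fx=3,fy=3))
u=np.array([np.cos(np.radians(87)),np.sin(np.radians(87))])
for n in("scene","side"):
    p,d=viewer.get_image(n)
    for o in nets.masks_of("bar",n):
        B=cloud(n,d,o["region"]); c=B.mean(0)
        if abs(c[0]-.55)<.05 and c[2]>.02: B=B[B[:,2]>.038]; print(n,np.percentile(B[:,:2]@u,[1,99]))
E
```

```text
[0.59112388 0.02793892 0.066417  ] [0.5880719  6.49489817 5.33125071] [ 1.25760484 -0.09299524 -0.1273152 ]
scene [-0.08045     0.01251606]
side [-0.08305833  0.01494314]
```

View pics/s3.png

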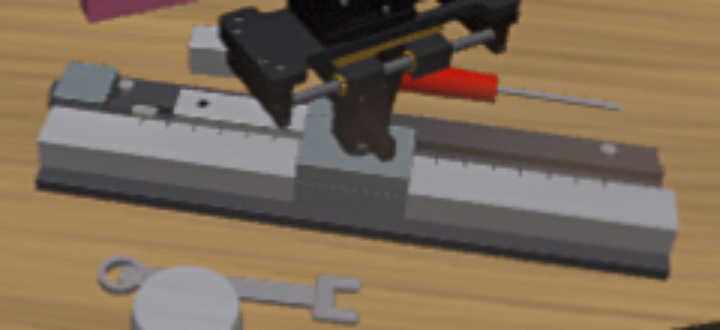

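The bar is against the stop arm and sliding; its front is at s≈-0.082, short of the plunger. I advance slowly now and watch Fy against its baseline of about 6 N.

>>> play_rows --pt "0.0009 -0.0012 0 0 0 0" --pt "0.0019 -0.0024 0 0 0 0" --pt "0.0028 -0.0035 0 0 0 0" --pt "0.0037 -0.0047 0 0 0 0"

```text
time: 8.07
tool_pos: [0.5908, 0.022, 0.0664]
tcp_rot: [179.9, 0.2, -144.7]
wrist_force: [-0.7, 5.9, 6.3]
gripper_width: 0.015
finger_force: 32.4
```

>>> play_rows --pt "0.0009 -0.0012 0 0 0 0" --pt "0.0019 -0.0024 0 0 0 0"

```text
time: 8.23
tool_pos: [0.5907, 0.019, 0.0664]
tcp_rot: [179.9, 0.2, -144.7]
wrist_force: [0.7, 6.7, 6.3]
gripper_width: 0.0148
finger_force: 32.4
```

>>> play_rows --pt "0.0009 -0.0012 0 0 0 0" --pt "0.0019 -0.0024 0 0 0 0"

```text
time: 8.4
tool_pos: [0.5905, 0.0159, 0.0664]
tcp_rot: [179.9, 0.2, -144.7]
wrist_force: [0.9, 6.8, 6.1]
gripper_width: 0.0153
finger_force: 32.4
```

>>> play_rows --pt "0.0006 -0.0008 0 0 0 0" --pt "0.0012 -0.0016 0 0 0 0" --pt "0.0012 -0.0016 0 0 0 0"

```text
time: 8.65
tool_pos: [0.5904, 0.0137, 0.0664]
tcp_rot: [179.9, 0.1, -144.7]
wrist_force: [-0.2, 6.9, 6.8]
gripper_width: 0.0151
finger_force: 32.4
```

>>> play_rows --pt "0.0006 -0.0008 0 0 0 0" --pt "0.0012 -0.0016 0 0 0 0" --pt "0.0012 -0.0016 0 0 0 0"

```text
time: 8.9
tool_pos: [0.5902, 0.0118, 0.0664]
tcp_rot: [179.9, 0.1, -144.7]
wrist_force: [-0.2, 6.1, 6.4]
gripper_width: 0.0149
finger_force: 32.4
```

>>> play_rows --pt "0.0006 -0.0008 0 0 0 0" --pt "0.0012 -0.0016 0 0 0 0" --pt "0.0012 -0.0016 0 0 0 0"

```text
time: 9.15
tool_pos: [0.5902, 0.0105, 0.0664]
tcp_rot: [179.9, 0.2, -144.7]
wrist_force: [0.2, 7.1, 6.5]
gripper_width: 0.0151
finger_force: 32.7
```

>>> play_rows --pt "0.0006 -0.0008 0 0 0 0" --pt "0.0012 -0.0016 0 0 0 0" --pt "0.0012 -0.0016 0 0 0 0"

```text
time: 9.4
tool_pos: [0.5901, 0.0092, 0.0664]
tcp_rot: [179.8, 0.2, -144.7]
wrist_force: [0.0, 9.7, 6.4]
gripper_width: 0.015
finger_force: 33.0
```

>>> play_rows --pt "0.0006 -0.0008 0 0 0 0" --pt "0.0012 -0.0016 0 0 0 0" --pt "0.0012 -0.0016 0 0 0 0"

```text
time: 9.65
tool_pos: [0.59, 0.008, 0.0664]
tcp_rot: [179.8, 0.3, -144.8]
wrist_force: [2.0, 11.3, 6.8]
gripper_width: 0.0147
finger_force: 33.3
```

>>> play_rows --pt "0 0 0 0 0 0" --pt "0 0 0 0 0 0" --pt "0 0 0 0 0 0" --pt "0 0 0 0 0 0"

```text
time: 9.98
tool_pos: [0.59, 0.008, 0.0664]
tcp_rot: [179.8, 0.2, -144.7]
wrist_force: [1.1, 12.0, 6.8]
gripper_width: 0.0145
finger_force: 33.3
```

Fy has risen about 6 N above baseline, so the bar is gently squeezed on the plunger. I lock the knob clockwise.

>>> play_rows --pt "0 0 0 0 0 4" --pt "0 0 0 0 0 9" --pt "0 0 0 0 0 14" --pt "0 0 0 0 0 19" --pt "0 0 0 0 0 25"

```text
time: 10.4
tool_pos: [0.5903, 0.0072, 0.0664]
tcp_rot: [179.8, 0.1, -169.9]
wrist_force: [1.0, 9.6, 5.8]
gripper_width: 0.0149
finger_force: 32.6
```

>>> play_rows --pt "0 0 0 0 0 5" --pt "0 0 0 0 0 10" --pt "0 0 0 0 0 15" --pt "0 0 0 0 0 20" --pt "0 0 0 0 0 25"

```text
time: 10.82
tool_pos: [0.5903, 0.0065, 0.0665]
tcp_rot: [179.8, 0.0, 165.2]
wrist_force: [1.1, 7.7, 7.0]
gripper_width: 0.0152
finger_force: 32.6
```

>>> play_rows --pt "0 0 0 0 0 5" --pt "0 0 0 0 0 10" --pt "0 0 0 0 0 15" --pt "0 0 0 0 0 20" --pt "0 0 0 0 0 25"

```text
time: 11.23
tool_pos: [0.5899, 0.0058, 0.0665]
tcp_rot: [179.9, -0.0, 140.2]
wrist_force: [-0.6, 5.2, 7.8]
gripper_width: 0.0151
finger_force: 32.9
```

>>> play_rows --pt "0 0 0 0 0 0" --pt "0 0 0 0 0 0" --pt "0 0 0 0 0 0"

```text
time: 11.48
tool_pos: [0.59, 0.0057, 0.0665]
tcp_rot: [179.9, -0.0, 140.4]
wrist_force: [-0.2, 6.0, 6.5]
gripper_width: 0.015
finger_force: 32.9
```

```bash
python3 - <<'E'
from h import *
s=read_state(); print(s["tool_pos"],s["tcp_rot"],s["wrist_force"],s["torque"],s["joints"])
E
```

```text
[0.58998833 0.0057463  0.06650213] [ 1.79883351e+02 -3.72008778e-02  1.40400236e+02] [-0.16021678  5.97114379  6.46726258] [1.04328831 0.03784596 0.1149267 ] [-10.34890817  39.80057366  94.14547461   0.16667039  46.02953161
 -60.86479831]
```

>>> play_rows --pt "0 0 0 0 0 0" --pt "0 0 0 0 0 0" --pt "0 0 0 0 0 0" --pt "0 0 0 0 0 0" --pt "0 0 0 0 0 0" --jaw 0.4

```text
time: 11.9
tool_pos: [0.5895, 0.004, 0.0655]
tcp_rot: [-180.0, -0.0, 140.4]
wrist_force: [0.4, 1.1, -0.4]
gripper_width: 0.0402
finger_force: 0.0
```

>>> play_rows --pt "0 0 -0.01 0 0 0" --pt "0 0 -0.03 0 0 0" --pt "0 0 -0.06 0 0 0" --pt "0 0 -0.09 0 0 0" --pt "0 0 -0.12 0 0 0"

```text
time: 12.32
tool_pos: [0.5894, 0.0044, 0.1869]
tcp_rot: [-180.0, -0.1, 140.4]
wrist_force: [1.0, 0.5, 0.1]
gripper_width: 0.0523
finger_force: 0.0
```

>>> play_rows --pt "0 0 0 0 0 0" --pt "0 0 0 0 0 0" --pt "0 0 0 0 0 0"

```text
time: 12.57
tool_pos: [0.5892, 0.0044, 0.1854]
tcp_rot: [-180.0, -0.0, 140.4]
wrist_force: [-0.5, 0.6, 0.1]
gripper_width: 0.0522
finger_force: 0.0
```

```bash
python3 - <<'E'
from h import *
s=read_state(); print(s["tool_pos"],s["wrist_force"],s["time"])
p,d=viewer.get_image("wrist"); cv2.imwrite("pics/w4.png",p)
K=cloud("wrist",d,nets.masks_of("knob","wrist")[0]["region"]); K=K[K[:,2]>.082]
print(cv2.minAreaRect((K[:,:2]*1000).astype(np.float32)))
E
```

```text
[0.58917296 0.00437419 0.18535601] [-0.54749959  0.63553448  0.10483981] 12.5667
((587.8289794921875, 6.003147125244141), (12.000245094299316, 79.10636901855469), 51.631526947021484)
```

View pics/w4.png

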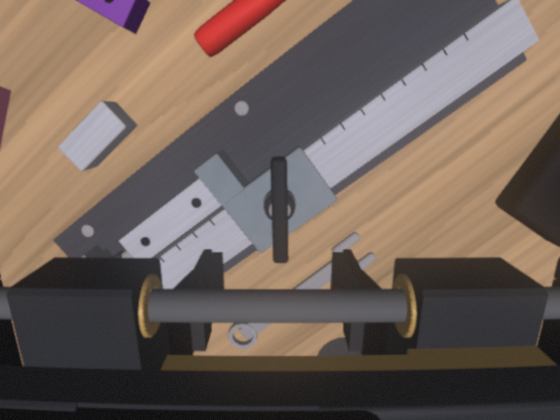

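The knob stands at about 1.47 rad. The bar (190,215) lies flush against the stop arm (220,180), and the robot is clear of everything. I hand in.

```bash
python3 -c "
from plant import order; print(order.job_done())"
```

```text
the job is handed in; nothing more can be done
None
```

I handed the job in with the bar squeezed at roughly 6–8 N (estimated) between plunger and stop arm, the carriage locked with the knob at about 1.47 rad, and the robot clear; no verdict came back.

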